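# Seat the sample carousel on its drive

### The job

The tube carousel sits loose and too high on its drive unit because the notch in its rim is not over the locating pin. Turn the carousel with a fingertip until the notch is over the pin (just inside the upright lug on the drive unit), then press its hub down until it is fully seated. Do not lift the carousel off, and leave the other things on the bench where they are.

Things in the scene. Friction and masses are not known exactly. Their poses are not given: they have to be found in the camera images.
- drive: Drive unit, fixed to the bench: white round housing 216 mm across, 30 mm high, origin at the centre of its underside, z up along the vertical turning axis. A steel spindle 16 mm thick stands in its centre, inside the carousel's hub. The pin and lug are on its own -x side.
- pin (a point): Tip of the locating pin (steel, 8 mm thick, round top) that rises from the housing on the drive's -x side, 77 mm from the axis, tip 53 mm above the bench. Hidden under the carousel until the notch is over it.
- lug (a point): Top centre of the dark grey upright lug, 66 mm above the bench, 16 mm wide, standing outside the disc 93 to 105 mm from the axis, in line with axis and pin: it shows where the pin is.
- collar (a joint): Slide of the black friction collar (80 mm across, round the spindle) that carries the carousel: 0 = up, grows to 0.010 m as it is pressed down. It has no spring and stays where it is left. About 4 N (3 to 5) on the hub moves it; the carousel's weight does not.
- carousel: Loose dark grey carousel, 0.25 kg: disc 172 mm across, 8 mm thick, origin on its axis at the disc's underside, z up. Turns on the spindle both ways with light friction, stays where left. One rim notch on its own -x side. Underside 56 mm above the bench unseated, 46 mm seated with the pin in the notch; turned wrongly it can go down only about 3 mm.
- notch (a point): Middle of the notch (15 mm wide, 20 mm deep from the rim), 77 mm from the axis, at the level of the disc's underside; straight over point pin when the carousel is rightly turned.
- socket (a point): Top centre of one of four alike upright round tube sockets on the disc: 24 mm across, 17 mm bore, tops 34 mm above the underside, axes 62 mm from the centre at 45 (this one), 135, 225 and 315 degrees from the carousel's x axis. 64 mm free between neighbours, so a fingertip set down there can push a socket round.
- hub_top (a point): Centre of the flat top (30 mm across) of the solid hub (36 mm across), where to press; 86 mm above the bench unseated, 76 mm seated.
- marker_2: Bystander: felt marker lying, 15 x 132 x 16 mm, origin at the centre of its underside
- tube_clamp_1: Bystander: plastic tube clamp lying, 12 x 62 x 14 mm, origin at the centre of its underside
- pen: Bystander: pen lying, 11 x 145 x 9 mm, origin at the centre of its underside
- haemostat: Bystander: steel forceps lying flat, 58 x 154 x 8 mm, origin at the centre of its underside
- label_roll: Bystander: roll of labels standing on its face, 60 mm across, 32 mm high, origin at the centre of its underside
- reagent_bottle: Bystander: capped reagent bottle, 43 mm across, 70 mm high, origin at the centre of its underside

How it is judged:
By the outcome, as a careful person would: the job done as asked, in the order asked, and still so for the second after the job is handed in, with the robot touching nothing.
It also fails if it takes over 48 s, if anything falls off the work surface, if the arm or the gripper's body presses on something with over 40 N, if the wrist force passes 120 N, or if a joint passes its speed limit or range.

### The arm

A 6-joint arm with a two-finger parallel gripper is mounted at the origin on a cart in front of the work surface, level with it; the furniture and walls round the work are solid. World frame = base frame: x ahead of the robot, y to its left, z up, the work surface at z = 0. Lengths are in m, angles in rad, forces in N, time in s.
With the tool pointing down it reaches from about 0.25 to 0.725 m from the base axis. Payload 4 kg.
Tool frame: the origin (TCP) lies midway between the tips of the shut fingers; the grasp point (between the pads) lies 19 mm behind it; z points along the fingers, y is the line along which they close (so a half turn about z gives the same grasp; the last joint's range is limited). The gripper opens to 85 mm and grips with 20 to 120 N. Pads are 22 mm wide; open, the fingers measure 114 mm over their backs; the gripper's body (76 mm by 85 mm) begins 54 mm behind the grasp point. The pads swing forward as they close: fully open they stand 13 mm farther back than shut.
Start: joints at [1.255, 0.241, 0.005, 1.335, 0, 1.571], TCP at [0.155, 0.475, 0.231] pointing down, gripper open.
Joint ranges: [-2.72, 2.72], [-1.05, 1.87], [-1.09, 1.28], [-1.99, 2.15], [-1.42, 1.44], [-3.14, 3.14]. Speed limits (rad/s): [2.79, 2.79, 3.14, 3.14, 3.14, 3.14].

### API

Orientations are given as a unit quaternion [x, y, z, w].
In Python, from workcell import monitor, vision, job gives the robot as it stands.
- The arm moves only by the tool move_arm, never from a script. Its argument "moves" is a list that holds one entry, the list of rows, each a list of 5 numbers: the shift along the world's x, y, z in m, then the turn about the world's z in degrees, then the opening in per cent of the stroke, from 0 (shut) to 100 (fully open). In form: [[[x, y, z, turn, gripper], ...]]. A call has 1 to 5 rows; each row is the pose to reach, as a shift and turn from the pose commanded when the call began; what a row does not reach only later rows make up. A row lasts 1/8 s, in which the tool goes at most 62.5 mm and 10.7 degrees, less where a joint would pass 70% of its speed; a pose out of reach is approached as far as the arm can. A call with a gripper value outside its range is refused whole. The fingers move at their own pace and stop on an object; the grip force is fixed at half the most. Time passes only in rows, so rows that repeat a pose let the fingers close. It gives the time, the measured TCP pose, the force, the opening and the grip force at its end, in the units of the state.
- monitor.get_obs(): the state, without advancing time (a new reading comes with each control period).
- vision.camera(name): name is "scene" or "top"; returns a dict with "color" (400x640x3 uint8, red, green, blue), "camera_matrix" (3x3 intrinsics, pixels), "eye" and "attitude" of the camera in the world. Camera axes: x right, y up, looking along -z (the intrinsics and any distortion apply to the point x, -y, -z); pixel columns grow to the right and rows downward; lengths in m; the calibration is good to about 2 mm. A picture is of the moment at which its call begins. There is no depth.
- job.job_done(): hands the job in; it is judged then, once.
The state is a dict: "clock": time; "joint_pos": joint angles; "joint_vel": joint speeds; "tau": joint torques, N m; "eef_pos": TCP position; "tool_rot": TCP orientation; "ft_force": force on the tool from outside, world axes, zero at the start; "ft_torque": the same for the moment, N m; "grip_width": finger opening in m; "grasp_force": force on a finger pad.
Only numpy, scipy, OpenCV 4.12 (cv2) and the standard library are available. Lean on these libraries where they do the work, as an engineer would, in place of code of your own. Each camera call takes 0.05 s, during which the arm holds its last target. There are 200 camera calls.

## Working session

There is one attempt and no reset: what is moved stays moved. The work goes in short steps, Python scripts to look and compute and a tool call to move; the robot and the scene stay as the last step left them, time stands still between calls to the robot, and variables do not carry over. Pictures are saved under pics/ and viewed, at most 10 in all, crops included, and the job is handed in when it is done.

Besides the shell and the picture viewer there is one more tool, called as name(argument=value, ...), one argument or row to a line, values as JSON. move_arm: Moves the arm, as the interface text tells. Its arguments: {"type":"object","properties":{"moves":{"type":"array","items":{"type":"array","items":{"type":"array","items":{"type":"number"}}}}},"required":["moves"]}

```bash
mkdir -p pics; cat > h.py <<'E'
import numpy as np, cv2
from workcell import monitor, vision, job
from scipy.spatial.transform import Rotation as R
def att(c):
    a=np.array(c["attitude"],float)
    return a if a.shape==(3,3) else R.from_quat(a).as_matrix()
def cam(n,save=None):
    c=vision.camera(n)
    if save: cv2.imwrite("pics/"+save,c["color"][:,:,::-1])
    return c
def ray(c,px,z):
    K=np.array(c["camera_matrix"]); p=np.linalg.inv(K)@[px[0],px[1],1]
    d=att(c)@[p[0],-p[1],-p[2]]; e=np.array(c["eye"]); return e+d*(z-e[2])/d[2]
def proj(c,P):
    q=att(c).T@(np.array(P)-np.array(c["eye"])); p=np.array(c["camera_matrix"])@[q[0],-q[1],-q[2]]; return p[:2]/p[2]
E
python3 - <<'E'
from h import *
for n in("top","scene"):
    c=cam(n,n+"0.png"); print({k:v for k,v in c.items() if k!="color"})
print(monitor.get_obs())
E
```

```text
{'camera_matrix': array([[470.05552919,   0.        , 320.43270031],
       [  0.        , 470.05552919, 195.07385869],
       [  0.        ,   0.        ,   1.        ]]), 'eye': array([ 0.31145838, -0.02922274,  1.28514902]), 'attitude': array([ 0.05224866, -0.05729819, -0.69720382,  0.71266671])}
{'camera_matrix': array([[466.57524895,   0.        , 330.09116959],
       [  0.        , 466.57524895, 197.5003668 ],
       [  0.        ,   0.        ,   1.        ]]), 'eye': array([ 0.0811428 , -0.84019565,  1.09425397]), 'attitude': array([ 0.3571955 , -0.08093033, -0.21994964,  0.90414812])}
{'clock': 0.1, 'joint_pos': array([ 1.25499261e+00,  2.41338131e-01,  3.84831131e-03,  1.33521389e+00,
       -6.53289464e-07,  1.57079810e+00]), 'joint_vel': array([ 0.00092585, -0.00035668,  0.00173182,  0.00108519, -0.00117237,
       -0.00133001]), 'tau': array([ 2.15825548e-04, -3.73140442e+01,  2.53008950e+01,  1.09059823e-02,
        4.49487607e-05, -6.92802615e-08]), 'eef_pos': array([0.15511139, 0.47472541, 0.23049768]), 'tool_rot': array([ 1.57247317e-01,  9.87558794e-01, -9.41877604e-04, -1.49641110e-04]), 'ft_force': array([-0.26861594,  0.05466962,  0.12609957]), 'ft_torque': array([-0.0286925 , -0.01201572, -0.03619054]), 'grasp_force': 0.0, 'grip_width': 0.08558057721983764}
```

View pics/top0.png

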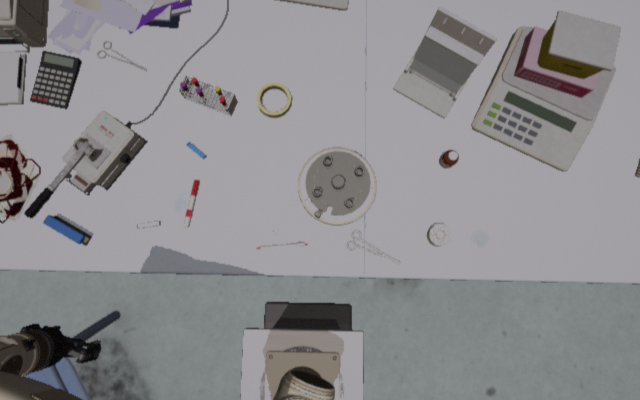

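View pics/scene0.png

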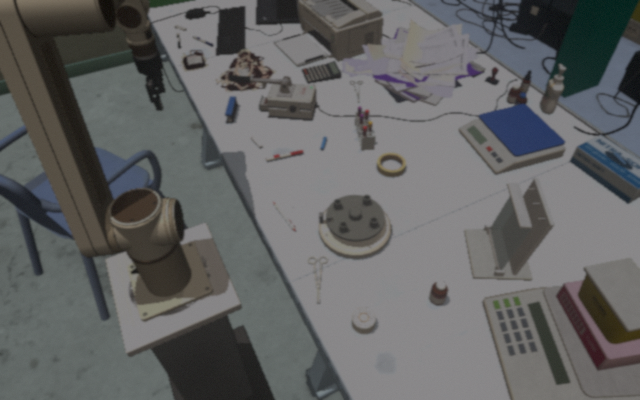

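The top view shows the drive and carousel at about (338,185), with the hub at (338,182) and something like a lug or notch near (322,212). I'll enlarge both views.

```bash
python3 - <<'E'
import cv2,numpy as np
a=cv2.imread("pics/top0.png")[140:232,292:384]; b=cv2.imread("pics/scene0.png")[180:262,308:400]
f=lambda i:cv2.resize(i,(400,int(400*i.shape[0]/i.shape[1])),interpolation=cv2.INTER_CUBIC)
a,b=f(a),f(b); o=np.zeros((400,800,3),np.uint8); o[:a.shape[0],:400]=a; o[:b.shape[0],400:]=b
cv2.imwrite("pics/crop0.png",np.clip(o*1.3,0,255).astype(np.uint8))
E
```

```text
(no output)
```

View pics/crop0.png

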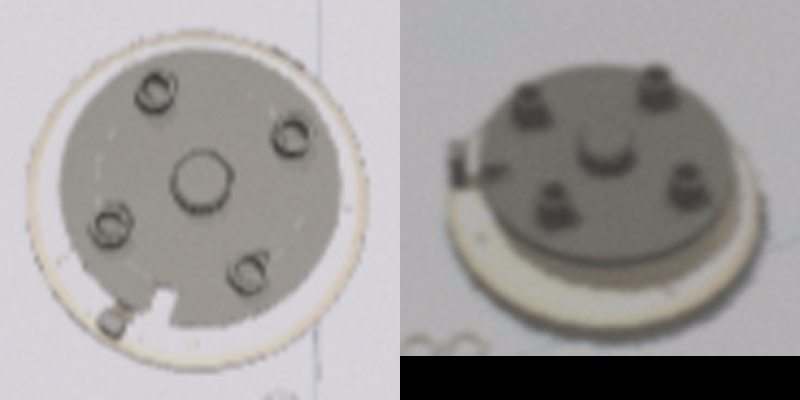

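```bash
cat > m.py <<'E'
from h import *
from scipy.optimize import least_squares
def tri(cs,ps):
    A=[];b=[]
    for c,p in zip(cs,ps):
        e=np.array(c["eye"]);d=ray(c,p,0)-e;d/=np.linalg.norm(d);M=np.eye(3)-np.outer(d,d);A.append(M);b.append(M@e)
    return np.linalg.lstsq(np.vstack(A),np.hstack(b),rcond=None)[0]
def blobs(c,box,th,lo,hi,S=8):
    x0,y0,x1,y1=box; g=cv2.cvtColor(c["color"],cv2.COLOR_RGB2GRAY)[y0:y1,x0:x1]
    g=cv2.resize(g,None,fx=S,fy=S,interpolation=cv2.INTER_CUBIC)
    k,_,st,ce=cv2.connectedComponentsWithStats((g<th).astype(np.uint8))
    return [(round((ce[i][0]+.5)/S-.5+x0,2),round((ce[i][1]+.5)/S-.5+y0,2),st[i][4]/S/S) for i in range(1,k) if lo<st[i][4]/S/S<hi]
E
python3 - <<'E'
from m import *
t=cam("top");s=cam("scene")
# dark ring blobs
for th in(70,85,95,105): print(th,[b for b in blobs(t,(292,140,384,232),th,4,60)])
for th in(45,55,65): print(th,[b for b in blobs(s,(308,180,400,262),th,4,80)])
f=lambda x,y,x0,y0:(x/400*92-.5+x0,y/400*92-.5+y0)
hub=f(201,181,292,140); lug=f(113,322,292,140); so=[f(*p,292,140) for p in((156,92),(291,137),(248,274),(111,226))]
no=f(161,303,292,140); hous=f(197.5,201,292,140)
print("hub tri",tri([t,s],[hub,f(608-400,140,308,180)]),"hub z86",ray(t,hub,.086)[:2],"housing",ray(t,hous,.028)[:2])
S=[ray(t,p,.09)[:2] for p in so];print("sock",S,np.mean(S,0))
L=ray(t,lug,.066)[:2];N=ray(t,no,.056)[:2]
for n,C in(("hub",ray(t,hub,.086)[:2]),("hous",ray(t,hous,.028)[:2])):
    a=lambda P:np.degrees(np.arctan2(*(P-C)[::-1]))
    print(n,C,"lug",L,a(L),np.linalg.norm(L-C),"notch",a(N),np.linalg.norm(N-C),"sock",[a(p) for p in S],[np.linalg.norm(p-C) for p in S])
E
```

```text
70 [(np.float64(327.15), np.float64(158.11), np.float64(10.421875)), (np.float64(326.49), np.float64(164.41), np.float64(10.453125)), (np.float64(359.96), np.float64(168.63), np.float64(8.796875)), (np.float64(357.2), np.float64(174.43), np.float64(8.828125)), (np.float64(337.49), np.float64(187.83), np.float64(5.09375)), (np.float64(316.22), np.float64(189.28), np.float64(4.71875)), (np.float64(317.5), np.float64(195.86), np.float64(5.0))]
85 [(np.float64(326.97), np.float64(158.45), np.float64(19.625)), (np.float64(326.75), np.float64(164.13), np.float64(20.953125)), (np.float64(359.78), np.float64(168.63), np.float64(16.171875)), (np.float64(357.31), np.float64(174.21), np.float64(17.9375)), (np.float64(344.14), np.float64(179.22), np.float64(5.125)), (np.float64(337.03), np.float64(186.4), np.float64(29.578125)), (np.float64(316.98), np.float64(192.75), np.float64(32.3125)), (np.float64(350.08), np.float64(199.96), np.float64(10.4375)), (np.float64(346.54), np.float64(205.78), np.float64(9.484375))]
95 [(np.float64(358.18), np.float64(171.32), np.float64(56.1875)), (np.float64(34
[... 1744 characters left out ...]
6382851 0.07340470489238121 sock [np.float64(27.89668556687496), np.float64(-62.90958066349125), np.float64(-153.04221989310867), np.float64(118.71841073054)] [np.float64(0.05976624893266571), np.float64(0.05971242093850765), np.float64(0.06280014382285588), np.float64(0.060530585793091826)]
hous [ 0.53478046 -0.08036881] lug [ 0.45316186 -0.02927881] 147.95506936309627 0.09629010015279285 notch 161.9257910342 0.07177028893737682 sock [np.float64(27.46634810638456), np.float64(-61.12987951829633), np.float64(-152.6357056549166), np.float64(116.94805504697686)] [np.float64(0.06163058783237072), np.float64(0.060178084817896445), np.float64(0.06093174192255259), np.float64(0.06006970281718208)]
```

The carousel axis is at (0.536,-0.080), the lug at about 148.4° and the notch at about 162.6°, so it needs about -14° of turn. I'll set the shut fingertip down in the gap at 72° and push the socket at 28° clockwise.

move_arm(
  moves=[
    [[0.04, -0.045, 0, 0, 0], [0.075, -0.09, 0, 0, 0], [0.11, -0.135, 0, 0, 0], [0.145, -0.18, 0, 0, 0], [0.18, -0.225, 0, 0, 0]],
  ],
)

```text
clock: 0.82
eef_pos: [0.3361, 0.2487, 0.2313]
tool_rot: [0.157, 0.988, 0.0, 0.0]
ft_force: [-0.3, 1.2, 0.1]
grip_width: -0.0001
grasp_force: 0.0
```

move_arm(
  moves=[
    [[0.04, -0.05, 0, 0, 0], [0.085, -0.105, 0, 0, 0], [0.13, -0.16, 0, 0, 0], [0.175, -0.215, 0, 0, 0], [0.22, -0.271, 0, 0, 0]],
  ],
)

```text
clock: 1.45
eef_pos: [0.5334, 0.0059, 0.2312]
tool_rot: [0.157, 0.988, 0.0, 0.0]
ft_force: [1.4, 1.2, 0.4]
grip_width: 0.0002
grasp_force: 0.0
```

move_arm(
  moves=[
    [[0, 0, 0, 0, 0], [0, 0, -0.03, 0, 0], [0, 0, -0.07, 0, 0], [0, 0, -0.1, 0, 0], [0, 0, -0.1, 0, 0]],
  ],
)

```text
clock: 2.08
eef_pos: [0.5294, 0.0085, 0.1289]
tool_rot: [0.157, 0.988, -0.0, -0.003]
ft_force: [0.2, -0.2, -0.3]
grip_width: 0.0003
grasp_force: 0.0
```

```bash
python3 - <<'E'
from h import *
t=cam("top");s=cam("scene");o=monitor.get_obs();print(o["clock"],o["eef_pos"],o["tool_rot"],o["joint_pos"],o["grip_width"],o["ft_force"])
a=t["color"][120:232,282:394,::-1]; b=s["color"][160:262,298:400,::-1]
f=lambda i:cv2.resize(i,(400,400),interpolation=cv2.INTER_CUBIC)
cv2.imwrite("pics/crop1.png",np.hstack([f(a),f(b)]))
E
```

```text
2.175 [0.5323471  0.00832983 0.13210968] [1.56835390e-01 9.87624739e-01 8.63887604e-05 1.69685038e-04] [ 1.55823772e-02  3.66725322e-01 -8.65002546e-02  1.11720670e+00
  1.11755095e-04  3.30553539e-01] 0.00015103913833759572 [0.15157752 0.53136496 0.43114535]
```

View pics/crop1.png

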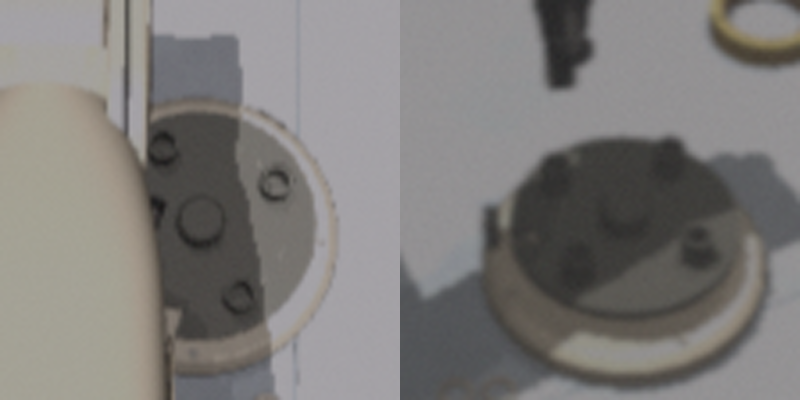

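The fingers hang just beyond the drive, short of the target by (+22,-29) mm. I'll correct that, then lower into the gap.

move_arm(
  moves=[
    [[0.011, -0.015, 0, 0, 0], [0.022, -0.029, 0, 0, 0], [0.022, -0.029, 0, 0, 0], [0.022, -0.029, -0.01, 0, 0], [0.022, -0.029, -0.02, 0, 0]],
  ],
)

```text
clock: 2.8
eef_pos: [0.5538, -0.0211, 0.1103]
tool_rot: [0.157, 0.988, 0.0, -0.0]
ft_force: [0.1, -1.6, -0.4]
grip_width: 0.0002
grasp_force: 0.0
```

move_arm(
  moves=[
    [[0, 0, -0.01, 0, 0], [0, 0, -0.02, 0, 0], [0, 0, -0.03, 0, 0], [0, 0, -0.037, 0, 0], [0, 0, -0.037, 0, 0]],
  ],
)

```text
clock: 3.42
eef_pos: [0.5538, -0.0212, 0.0736]
tool_rot: [0.157, 0.988, -0.0, -0.001]
ft_force: [0.1, -0.2, -0.3]
grip_width: -0.0004
grasp_force: 0.0
```

move_arm(
  moves=[
    [[0.0084, -0.0026, 0, -8, 0], [0.0132, -0.0051, 0, -13, 0], [0.0178, -0.008, 0, -18, 0], [0.022, -0.0113, 0, -23, 0], [0.022, -0.0113, 0, -23, 0]],
  ],
)

```text
clock: 4.05
eef_pos: [0.5769, -0.0328, 0.0748]
tool_rot: [0.351, 0.936, 0.0, 0.001]
ft_force: [-0.7, 0.1, 0.8]
grip_width: -0.0002
grasp_force: 0.0
```

```bash
python3 - <<'E'
from h import *
t=cam("top");s=cam("scene");o=monitor.get_obs();print(o["clock"],o["eef_pos"],o["ft_force"])
a=t["color"][120:232,282:394,::-1]; b=s["color"][160:262,298:400,::-1]
f=lambda i:cv2.resize(i,(400,400),interpolation=cv2.INTER_CUBIC)
cv2.imwrite("pics/crop2.png",np.clip(np.hstack([f(a),f(b)])*1.3,0,255))
E
```

```text
4.15 [ 0.57634111 -0.03255158  0.0745171 ] [ 0.03222045 -0.83037625 -0.28442894][ WARN:0@1.508] global loadsave.cpp:1063 imwrite_ Unsupported depth image for selected encoder is fallbacked to CV_8U.
```

View pics/crop2.png

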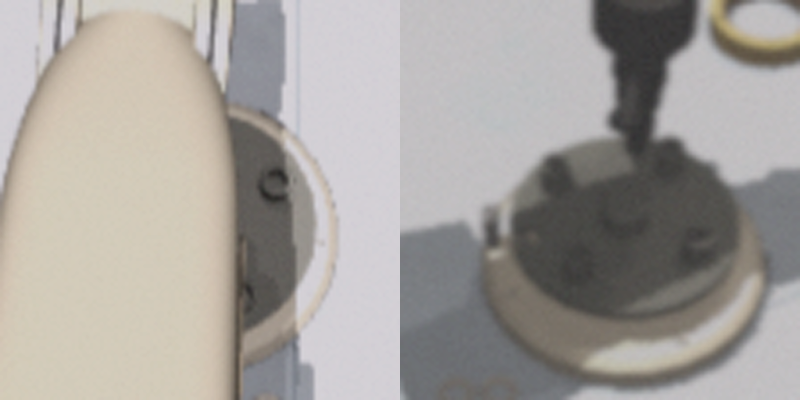

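Fingertip is between the sockets, close to the far one; the socket at left-crop (272,184) is still visible for tracking. I'll push about 10°.

move_arm(
  moves=[
    [[0.002, -0.0021, 0, -3, 0], [0.0043, -0.0043, 0, -6, 0], [0.0058, -0.0059, 0, -8, 0], [0.0072, -0.0075, 0, -10, 0], [0.0072, -0.0075, 0, -10, 0]],
  ],
)

```text
clock: 4.78
eef_pos: [0.5835, -0.0402, 0.0743]
tool_rot: [0.431, 0.902, -0.0, -0.0]
ft_force: [-0.7, 1.0, 0.1]
grip_width: 0.0001
grasp_force: 0.2
```

```bash
cat > q.py <<'E'
from m import *
import sys
t=cam("top");s=cam("scene");o=monitor.get_obs();print(o["clock"],o["eef_pos"],o["ft_force"])
ref=cv2.imread("pics/scene0.png")
a=ref[175:267,303:395]; b=s["color"][175:267,303:395,::-1]
f=lambda i:cv2.resize(i,(400,400),interpolation=cv2.INTER_CUBIC)
c=t["color"][140:232,292:384,::-1]
cv2.imwrite("pics/"+sys.argv[1],np.clip(np.hstack([f(c),f(b)])*1.5,0,255).astype(np.uint8))
E
python3 q.py crop3.png
```

```text
4.875 [ 0.58347879 -0.04016929  0.07431067] [-0.55251594 -0.10120022  0.05045331]
```

View pics/crop3.png

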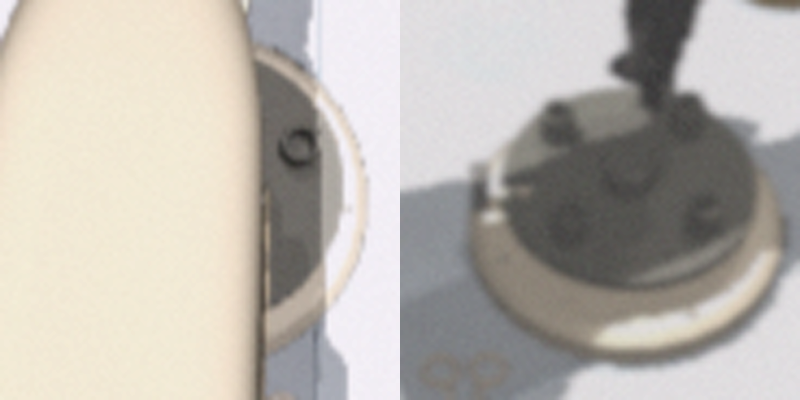

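The tracked socket moved from (291,137) to (298,147) in the crop, about 7°, so about 7° remains. I'll push 6.5° more, back off, lift clear and look.

move_arm(
  moves=[
    [[0.0021, -0.0025, 0, -3, 0], [0.0035, -0.0044, 0, -5, 0], [0.0042, -0.0056, 0, -6.5, 0], [0.0042, -0.0056, 0, -6.5, 0], [0.002, -0.0025, 0, -3, 0]],
  ],
)

```text
clock: 5.5
eef_pos: [0.5858, -0.0429, 0.0743]
tool_rot: [0.454, 0.891, -0.0, 0.0]
ft_force: [0.0, -0.2, 0.2]
grip_width: -0.0
grasp_force: 0.0
```

move_arm(
  moves=[
    [[-0.003, 0.004, 0, 5, 0], [-0.003, 0.004, 0.02, 5, 0], [-0.003, 0.004, 0.05, 5, 0], [-0.003, 0.03, 0.07, 5, 0], [-0.003, 0.07, 0.07, 5, 0]],
  ],
)

```text
clock: 6.12
eef_pos: [0.5844, 0.0269, 0.1468]
tool_rot: [0.417, 0.909, 0.001, 0.002]
ft_force: [0.9, 0.1, -1.0]
grip_width: 0.0002
grasp_force: 0.0
```

move_arm(
  moves=[
    [[0, 0.04, 0, 0, 0], [0, 0.08, 0, 0, 0], [0, 0.12, 0, 0, 0], [0, 0.12, 0, 0, 0]],
  ],
)

```text
clock: 6.62
eef_pos: [0.5825, 0.1501, 0.1442]
tool_rot: [0.413, 0.911, 0.0, 0.0]
ft_force: [-0.4, -0.5, -0.7]
grip_width: -0.0001
grasp_force: 0.0
```

```bash
python3 q.py crop4.png
```

```text
6.725 [0.58243607 0.14750767 0.14415636] [-0.30561096  0.94439214 -0.35362721]
```

View pics/crop4.png

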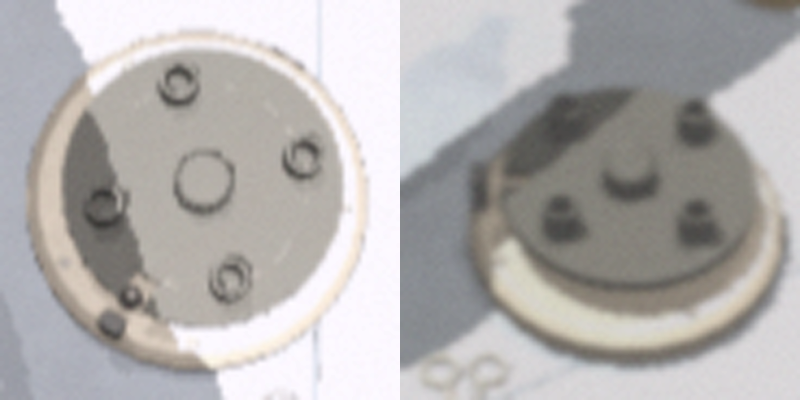

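Top crop: the pin shows as a dark round at (131,297) in the notch region, the lug is at (113,324), and the sockets are at (178,84), (302,158), (231,278), (104,205). I'll compute the remaining error.

```bash
python3 - <<'E'
from m import *
t=cam("top","top5.png")
f=lambda x,y:(x/400*92-.5+292,y/400*92-.5+140)
T=lambda p,z:ray(t,f(*p),z)[:2]
S=[T(p,.09) for p in((178,84),(302,158),(231,278),(104,205))]
S=np.array(S);d1=S[0]-S[2];d2=S[1]-S[3]
ang=lambda d:np.degrees(np.arctan2(d[1],d[0]))
print("yaw",ang(d1)-45,ang(d2)+45,"centre",S.mean(0),"hub",T((205,182),.086),"housing",T((197.5,201),.028))
S0=np.array([T(p,.09) for p in((156,92),(291,137),(248,274),(111,226))])
print("yaw0",ang(S0[0]-S0[2])-45,ang(S0[1]-S0[3])+45)
P=T((131,297),.053);L=T((112,324),.066)
for C in(S.mean(0),T((197.5,201),.028)): print("pin",ang(P-C),np.linalg.norm(P-C),"lug",ang(L-C),np.linalg.norm(L-C))
print("pin-lug dir",ang(L-P))
c=t["color"][195:222,308:340,::-1];cv2.imwrite("pics/crop5.png",np.clip(cv2.resize(c,(640,540),interpolation=cv2.INTER_CUBIC)*1.5,0,255).astype(np.uint8))
E
```

```text
yaw -29.05061581195656 -30.147210243584993 centre [ 0.53600964 -0.08138035] hub [ 0.53609105 -0.08230341] housing [ 0.53478046 -0.08036881]
yaw0 -17.58438782078682 -17.090045954293657
pin 147.7629381179236 0.07780903239538946 lug 147.9299291531279 0.09920699280038081
pin 147.9132147842152 0.07623001437209519 lug 148.04996851179774 0.09762851627379784
pin-lug dir 148.5371227893726
```

View pics/crop5.png

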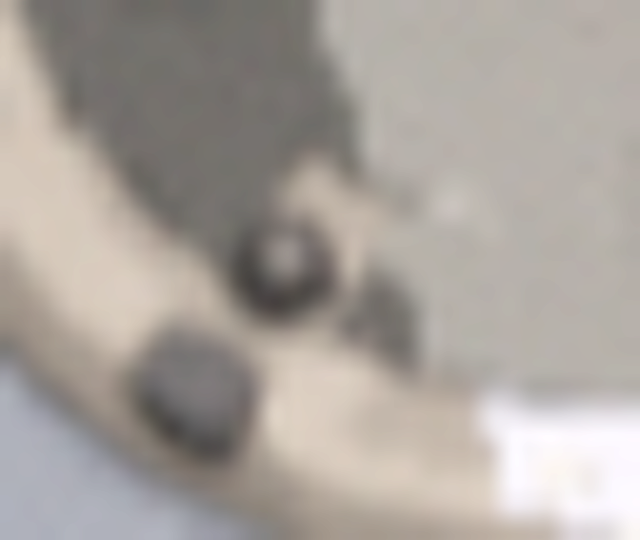

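The pin (285,265) sits toward one edge of the notch; notch middle is near (310,290). Notch is at about 150.3° and the pin at 147.9°, so -2.5° more is needed. I'll go back in and push to a final fingertip position of (0.5892,-0.0481).

move_arm(
  moves=[
    [[0.0, -0.045, 0, 0, 0], [0.001, -0.09, 0, -4, 0], [0.001, -0.14, 0, -4, 0], [0.001, -0.188, 0, -4, 0], [0.001, -0.188, 0, -4, 0]],
  ],
)

```text
clock: 7.4
eef_pos: [0.583, -0.0456, 0.1444]
tool_rot: [0.45, 0.893, -0.0, 0.0]
ft_force: [0.8, 0.9, 0.5]
grip_width: -0.0
grasp_force: 0.0
```

move_arm(
  moves=[
    [[0, 0, -0.02, 0, 0], [0, 0, -0.04, 0, 0], [0, 0, -0.06, 0, 0], [0, 0, -0.07, 0, 0], [0, 0, -0.07, 0, 0]],
  ],
)

```text
clock: 8.02
eef_pos: [0.5829, -0.0406, 0.0737]
tool_rot: [0.447, 0.895, -0.0, -0.001]
ft_force: [-0.2, 0.7, 0.6]
grip_width: -0.0
grasp_force: 0.0
```

move_arm(
  moves=[
    [[0.003, -0.0035, 0, -3, 0], [0.0048, -0.0056, 0, -6, 0], [0.0062, -0.0075, 0, -7, 0], [0.0062, -0.0075, 0, -7, 0], [0.0062, -0.0075, 0, -7, 0]],
  ],
)

```text
clock: 8.65
eef_pos: [0.59, -0.0481, 0.0746]
tool_rot: [0.501, 0.866, 0.0, 0.0]
ft_force: [-0.5, -0.2, -0.2]
grip_width: -0.0003
grasp_force: 0.0
```

move_arm(
  moves=[
    [[-0.006, 0.0075, 0, 6, 0], [-0.006, 0.0075, 0.02, 6, 0], [-0.006, 0.0075, 0.05, 6, 0], [-0.006, 0.03, 0.07, 6, 0], [-0.006, 0.08, 0.07, 6, 0]],
  ],
)

```text
clock: 9.28
eef_pos: [0.5856, 0.031, 0.1468]
tool_rot: [0.456, 0.89, 0.001, 0.002]
ft_force: [-0.6, -0.5, 0.4]
grip_width: -0.0002
grasp_force: 0.0
```

move_arm(
  moves=[
    [[0, 0.04, 0, 0, 0], [0, 0.08, 0, 0, 0], [0, 0.12, 0, 0, 0], [0, 0.12, 0, 0, 0]],
  ],
)

```text
clock: 9.78
eef_pos: [0.5835, 0.1548, 0.1443]
tool_rot: [0.453, 0.892, 0.0, 0.0]
ft_force: [0.1, 0.1, 0.4]
grip_width: -0.0001
grasp_force: 0.0
```

```bash
python3 - <<'E'
from m import *
t=cam("top","top6.png");print(monitor.get_obs()["eef_pos"])
u=lambda y0,y1,x0,x1,s:np.clip(cv2.resize(t["color"][y0:y1,x0:x1,::-1],s,interpolation=cv2.INTER_CUBIC)*1.5,0,255).astype(np.uint8)
cv2.imwrite("pics/crop6.png",np.hstack([u(140,232,292,384,(400,400)),u(196,220,310,334,(400,400))]))
E
```

```text
[0.58350521 0.15314155 0.14419105]
```

View pics/crop6.png

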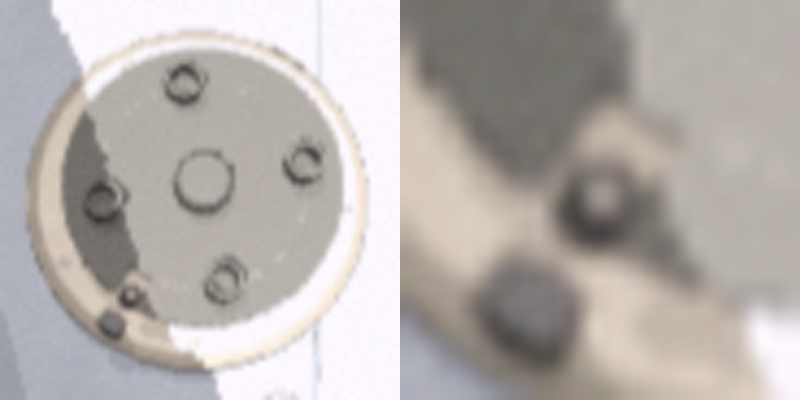

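Now the pin shows between both notch edges; socket diagonals give about 3° more turn, leaving under 1° of error. Now I'll press the hub at (0.536,-0.081).

move_arm(
  moves=[
    [[-0.01, -0.05, 0, 0, 0], [-0.02, -0.1, 0, 0, 0], [-0.03, -0.15, 0, 0, 0], [-0.04, -0.2, 0, 0, 0], [-0.0475, -0.234, 0, 0, 0]],
  ],
)

```text
clock: 10.45
eef_pos: [0.5351, -0.0856, 0.1445]
tool_rot: [0.456, 0.89, -0.0, 0.0]
ft_force: [0.4, -0.4, -0.5]
grip_width: -0.0002
grasp_force: 0.0
```

move_arm(
  moves=[
    [[0, 0, 0, 0, 0], [0, 0, -0.015, 0, 0], [0, 0, -0.03, 0, 0], [0, 0, -0.045, 0, 0], [0, 0, -0.051, 0, 0]],
  ],
)

```text
clock: 11.08
eef_pos: [0.5352, -0.0812, 0.0913]
tool_rot: [0.454, 0.891, -0.001, -0.002]
ft_force: [0.4, 0.0, 0.7]
grip_width: 0.0001
grasp_force: 0.0
```

move_arm(
  moves=[
    [[0, 0, 0, 0, 0], [0, 0, -0.003, 0, 0], [0, 0, -0.006, 0, 0], [0, 0, -0.008, 0, 0], [0, 0, -0.01, 0, 0]],
  ],
)

```text
clock: 11.7
eef_pos: [0.5364, -0.0821, 0.084]
tool_rot: [0.455, 0.891, 0.0, 0.0]
ft_force: [-1.8, -0.2, 5.3]
grip_width: 0.0001
grasp_force: 2.6
```

Contact, and the collar is sliding at 5 N. I'll continue down.

move_arm(
  moves=[
    [[0, 0, -0.002, 0, 0], [0, 0, -0.004, 0, 0], [0, 0, -0.006, 0, 0], [0, 0, -0.007, 0, 0], [0, 0, -0.007, 0, 0]],
  ],
)

```text
clock: 12.32
eef_pos: [0.5364, -0.0821, 0.0769]
tool_rot: [0.455, 0.891, 0.0, 0.0]
ft_force: [-0.9, 0.8, 5.2]
grip_width: 0.0001
grasp_force: 2.5
```

Past the 3 mm blocked depth and still sliding at 5 N, so the pin is in the notch. I'll press to the stop.

move_arm(
  moves=[
    [[0, 0, -0.001, 0, 0], [0, 0, -0.002, 0, 0], [0, 0, -0.003, 0, 0], [0, 0, -0.003, 0, 0], [0, 0, -0.003, 0, 0]],
  ],
)

```text
clock: 12.95
eef_pos: [0.5365, -0.0822, 0.076]
tool_rot: [0.455, 0.891, 0.0, 0.001]
ft_force: [-6.6, 1.3, 17.7]
grip_width: 0.0007
grasp_force: 8.9
```

Hard stop at 76 mm with 18 N, so it is seated. I'll retract and check.

move_arm(
  moves=[
    [[0, 0, 0.005, 0, 0], [0, 0, 0.03, 0, 0], [0, 0, 0.07, 0, 0], [0, 0, 0.1, 0, 0], [0, 0.04, 0.1, 0, 0]],
  ],
)

```text
clock: 13.58
eef_pos: [0.5386, -0.0437, 0.176]
tool_rot: [0.457, 0.89, 0.001, 0.003]
ft_force: [0.1, -0.3, -0.6]
grip_width: -0.0002
grasp_force: 0.0
```

move_arm(
  moves=[
    [[0, 0.05, 0, 0, 0], [0, 0.1, 0, 0, 0], [0, 0.15, 0, 0, 0], [0, 0.2, 0, 0, 0], [0, 0.2, 0, 0, 0]],
  ],
)

```text
clock: 14.2
eef_pos: [0.5359, 0.1613, 0.1725]
tool_rot: [0.452, 0.892, 0.0, -0.0]
ft_force: [0.3, -1.1, 0.6]
grip_width: 0.0001
grasp_force: 0.0
```

```bash
python3 q.py crop7.png
```

```text
14.3 [0.53590732 0.15819816 0.17263932] [ 0.26871779  0.57993845 -0.25529246]
```

View pics/crop7.png

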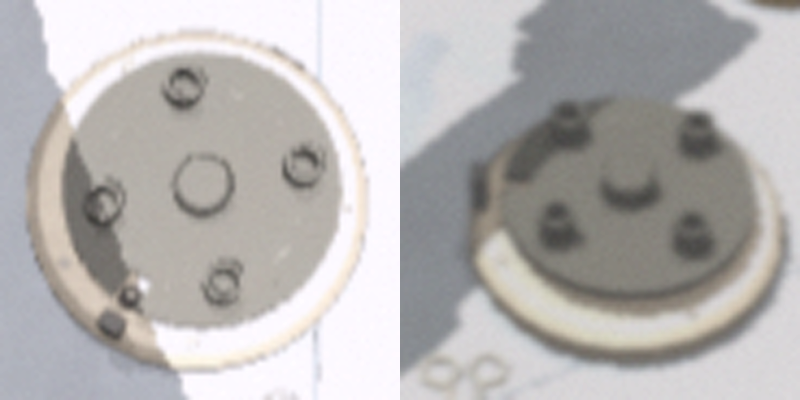

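The disc sits level and lower, with the pin (131,297) in the notch by the lug (112,323), and the arm is clear. I'll hand it in.

```bash
python3 -c "
from workcell import job
print(job.job_done())"
```

```text
the job is handed in; nothing more can be done
None
```

The carousel is turned so its notch is over the pin and its hub pressed down to the hard stop at 76 mm; the job was handed in at about 14 s with the arm clear and nothing else on the bench touched.

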